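Feed a ticket pad under the trimmer guard with the push stick

ROBOT

A 7-joint arm with a two-finger parallel gripper is mounted at the origin on a cart in front of the work surface, level with it; the furniture and walls round the work are solid. World frame = base frame: x ahead of the robot, y to its left, z up, the work surface at z = 0. Lengths are in m, angles in rad, forces in N, time in s.
With the tool pointing down it reaches from about 0.35 to 0.9 m from the base axis. Payload 8.1 kg.
Tool frame: the origin (TCP) lies between the finger pads; the fingertips stand 17 mm ahead of it and the grasp point (between the pads) lies 2 mm behind it; z points along the fingers, y is the line along which they close (so a half turn about z gives the same grasp; the last joint's range is limited). The gripper opens to 92 mm and grips with 3 to 60 N. Pads are 19 mm wide; open, the fingers measure 130 mm over their backs; the gripper's body (75 mm by 190 mm) begins 47 mm behind the grasp point.
Start: joints at [-1.318, 0.434, 0.025, 1.573, -0.012, 1.134, -0.075], TCP at [0.218, 0.586, 0.244] pointing down, gripper open.
Joint ranges: [-2.62, 2.62], [-0.44, 2.09], [-1.27, 1.32], [0.08, 2.57], [-1.32, 4.46], [0.12, 2], [-2.74, 2.74]. Speed limits (rad/s): [2.22, 2.22, 3.01, 3.01, 3.14, 3.14, 3.14].

INTERFACE

Orientations are given as a rotation vector (axis times angle).
In Python, from cell import observe, get_image, calibration, sign_off, look_for, regions_of, landmark_of gives the robot as it stands.
- The arm moves only by the tool jog_arm, never from a script. Its argument "plan" is a list of rows, each an object with "offset": the shift along the tool's x, y, z normalised to -1 to 1, where 1 is 0.15 m, a list of three; "twist": the turn, a rotation vector about the tool's x, y, z normalised to -1 to 1, where 1 is 2 pi rad, a list of three; "fingers": the gripper command: -1 is shut, 1 is fully open, values between are in proportion. In form: [{"offset": [x, y, z], "twist": [ax, ay, az], "fingers": fingers}, ...]. A call has 1 to 20 rows; each row is the pose to reach, as a shift and turn from the pose commanded when the call began, along the tool's axes at that moment, turning the shorter way round; what a row does not reach only later rows make up. A row lasts 1/8 s, in which the tool goes at most 62.5 mm and 10.7 degrees, less where a joint would pass 70% of its speed; a pose out of reach is approached as far as the arm can. A call with a number of a shift or a turn outside -1 to 1 is refused whole. A call with a gripper value outside its range is refused whole. The fingers move at their own pace and stop on an object; "newtons" is the grip in N (left out, the last holds). Time passes only in rows, so rows that repeat a pose let the fingers close. It gives the time, the measured TCP pose, the force, the opening and the grip force at its end, in the units of the state.
- observe(): the state, without advancing time (a new reading comes with each control period).
- get_image(name): name is "scene" or "side" or "wrist"; returns the picture (420x560x3 uint8, red, green, blue); there is no depth.
- calibration(name): a dict with "fov_y" (degrees; the focal length in pixels is half the picture's height over the tangent of half this angle, whatever the lens; pixels are square), "cx", "cy" (the principal point, pixels), "position" and "attitude" of the camera in the world. Camera axes: x right, y down, z forward; pixel columns grow to the right and rows downward; lengths in m; the calibration is good to about 2 mm. A picture is of the moment at which its call begins: read the wrist's pose just before it. calibration takes no time and is no camera call; for the wrist camera it gives the pose at the moment of the call.
- sign_off(): hands the job in; it is judged then, once.
Trained networks look in the newest picture that a camera, given by its name, has taken for a name from the list of things; names that differ only in an ending like _2 or _b are one class to them, and where a whole thing is asked for, a point or a joint stands for the part that bears it (a point fixed in the world has none). Each returns a list of dicts, best first, with "conf" (0 to 1); they miss things now and then, are a little off and sometimes report something else, mostly with a low value. They report only what shows in the picture. A call takes as long as a camera call. They do not tell look-alikes from the thing itself.
- look_for(thing, camera): "box" ([left, top, width, height] as shares, 0 to 1, of the picture: columns of its width, rows of its height, round what is visible of it).
- regions_of(thing, camera): "region" (420x560 bool, what is visible of it) and "box" ([left, top, width, height] as shares, 0 to 1, of the picture: columns of its width, rows of its height, round what is visible of it).
- landmark_of(thing, camera): "at" ([row, column] as shares, 0 to 1, of the picture: columns of its width, rows of its height: a listed point, or the origin of a listed thing).
The state is a dict: "clock": time; "joints": joint angles; "dq": joint speeds; "joint_efforts": joint torques, N m; "position": TCP position; "ee_rot": TCP orientation; "force": force on the tool from outside, world axes, zero at the start; "ft_torque": the same for the moment, N m; "width": opening from 0.0 (shut) to 1.0 (fully open); "gripper_force": force on a finger pad.
Only numpy, scipy, OpenCV 4.12 (cv2) and the standard library are available. Lean on these libraries where they do the work, as an engineer would, in place of code of your own. Each camera call takes 0.05 s, during which the arm holds its last target. There are 200 camera calls.

TASK

Pick up the wooden push stick by its upright grip and, with its foot behind the ticket pad, feed the pad lengthwise under the low guard of the bench trimmer until it is pressed firmly but gently against the sprung plate of the back gauge: stop as soon as you feel the spring push back clearly, before it jams solid. Touch the pad only with the stick. Then draw the stick back out and set it down flat on the counter, off the trimmer, leaving the pad seated against the gauge and the ink pad, rubber stamp and thread spool where they are.

Things in the scene. Friction and masses are not known exactly. Their poses are not given: they have to be found in the camera images.
- trimmer: Grey bench trimmer, 400 x 134 mm, fixed. Origin: on the counter, on the centre line, below the front of the guard. x is the feed direction (from the infeed side towards the back gauge), z up. Bed 12 mm above the counter, x = -0.195 to +0.205 m. Infeed fences 8 mm high over the bed, inner faces at y = +-47 mm, x = -0.19 to -0.014.
- slot (a point): Middle of the guard's entry, on the bed surface; axes as the trimmer's. Side cheeks funnel the pad into a channel 77 mm wide under the guard. The guard spans 3 to 77 mm beyond this point and leaves a slot 18 mm high over the bed; its top is 65 mm above the counter.
- roller_spot (a point): Point on the bed 50 mm beyond the slot, below a weighted free-running roller hidden in the guard, hanging 9 mm over the bed. The pad's nose lifts it 3 mm, which takes a brief push of 2 to 6 N; after that the pad drags with 0.5 to 4 N.
- gauge: Back gauge on the outfeed bed: fixed aluminium bar with two black knobs and, before it, a sprung steel stop plate (60 mm wide, 15 mm high). Origin: same point as roller_spot, axes as the trimmer's. The plate's front face lies 90 to 120 mm beyond it in +x: the setting differs each time, is not measured, must be felt. Spring 2.5 N per mm, 3 mm travel, then solid; keep under 14 N.
- pad_center (a point): Ticket pad, yellow block of tickets 131 x 69 x 12 mm, about 0.07 kg, lying loose lengthwise on the infeed bed between the fences, its nose 15 to 40 mm before the guard, slightly askew. Point: its centre, 6 mm above its underside. x along its length (nose towards +x), z up.
- ticket_pad: The same ticket pad; origin at the centre of its underside.
- stick_grip (a point): Push stick of pale wood lying flat on the counter, 0.14 kg: shaft 22 mm wide, 10 mm thick, a foot across its front end (50 mm wide, 16 mm long, 10 mm thick), an upright grip block 56 mm long (x), 22 mm wide (y), its top 62 mm above the underside. Point: mid-grip, 40 mm above the underside. x points to the foot, z up. Take the grip from above across y.
- stick_foot (a point): Centre of the push stick's flat front face (the foot's pushing face), 85 mm ahead of the grip point along x and 5 mm above the underside; axes as the grip's.
- push_stick: The same push stick; origin on its underside below the grip point.
- ink_pad: Flat tin ink pad with a blue lid, 58 x 92 x 18 mm, bystander; origin at the centre of its underside.
- rubber_stamp: Rubber stamp standing upright, 26 x 40 x 67 mm, bystander; origin at the centre of its underside.
- thread_spool: White thread spool standing upright, 29 mm across, 47 mm high, bystander; origin at the centre of its underside.
Not all that is in view belongs to the job. There is more than one size of the push_stick; the job needs the smaller.

How it is judged:
By the outcome, as a careful person would: the job done as asked, in the order asked, and still so for the second after the job is handed in, with the robot touching nothing.
It also fails if it takes over 72 s, if anything falls off the work surface, if the arm or the gripper's body presses on something with over 40 N, if the wrist force passes 120 N, or if a joint passes its speed limit or range.

## Working session

There is one attempt and no reset: what is moved stays moved. The work goes in short steps, Python scripts to look and compute and a tool call to move; the robot and the scene stay as the last step left them, time stands still between calls to the robot, and variables do not carry over. Pictures are saved under pics/ and viewed, at most 10 in all, crops included, and the job is handed in when it is done.

Besides the shell and the picture viewer there is one more tool, called after "Call:" as a command line: name --argument value ..., lists and objects as JSON in quotes. jog_arm: Moves the arm, as the interface text tells. Scaled input: -1 to 1 covers 0.15 m each way for a shift and 2 pi rad each way for a turn. Its arguments: {"type":"object","properties":{"plan":{"type":"array","items":{"type":"object","properties":{"offset":{"type":"array","items":{"type":"number","minimum":-1,"maximum":1}},"twist":{"type":"array","items":{"type":"number","minimum":-1,"maximum":1}},"fingers":{"type":"number"}}}},"newtons":{"type":"number"}},"required":["plan"]}

```bash
mkdir -p pics; ls
cat > h.py <<'E'
import numpy as np, cv2
from scipy.spatial.transform import Rotation as R
from cell import *
def cam(n):
    c=calibration(n); f=210/np.tan(np.radians(c["fov_y"])/2); return c,f
def rot(a):
    a=np.array(a,float)
    if a.shape==(3,3): return a
    return R.from_rotvec(a).as_matrix() if a.size==3 else R.from_quat(a).as_matrix()
def ray(n,row,col):
    c,f=cam(n); d=rot(c["attitude"])@np.array([(col-c["cx"])/f,(row-c["cy"])/f,1]); return np.array(c["position"]),d
def onz(n,row,col,z):
    p,d=ray(n,row,col); return p+d*(z-p[2])/d[2]
def px(n,P):
    c,f=cam(n); q=rot(c["attitude"]).T@(np.array(P)-np.array(c["position"])); return c["cy"]+f*q[1]/q[2], c["cx"]+f*q[0]/q[2]
def save(n,name):
    im=get_image(n); cv2.imwrite("pics/"+name,im[:,:,::-1]); return im
E
python3 - <<'E'
from h import *
ims=[]
for n in ["scene","side"]:
    print(n,calibration(n))
    ims.append(get_image(n))
    for t in ["push_stick","stick_grip","stick_foot","ticket_pad","pad_center","slot","roller_spot","gauge","trimmer","ink_pad","rubber_stamp","thread_spool"]:
        print(t,[( [round(x*s) for x,s in zip(r["at"],(420,560))],round(r["conf"],2)) for r in landmark_of(t,n)][:4])
for n,i in zip("ab",ims): cv2.imwrite(f"pics/{n}.png",cv2.resize(i[:,:,::-1],(800,600)))
print(observe())
E
```

```text
pics
scene {'fov_y': 55.1181914783279, 'cx': 275.9437759052184, 'cy': 209.2718065370716, 'position': array([0.38673607, 0.97499445, 0.57708173]), 'attitude': array([-0.40414107,  2.62999314, -1.43140988])}
push_stick [([308, 297], 0.79), ([362, 296], 0.63), ([282, 227], 0.27)]
stick_grip [([339, 299], 0.81), ([293, 299], 0.57)]
stick_foot [([405, 251], 0.85), ([297, 259], 0.81)]
ticket_pad [([245, 276], 0.64), ([240, 241], 0.49)]
pad_center [([242, 277], 0.95)]
slot [([236, 242], 0.57)]
roller_spot [([226, 224], 0.68)]
gauge [([235, 244], 0.36)]
trimmer [([240, 241], 0.94), ([308, 300], 0.35)]
ink_pad [([296, 300], 0.62)]
rubber_stamp [([201, 355], 0.72)]
thread_spool [([282, 227], 0.66)]
side {'fov_y': 46.02859732862143, 'cx': 281.7396203810631, 'cy': 191.7330085488164, 'position': array([0.4029105 , 1.52667006, 0.55190534]), 'attitude': array([-0.19854672,  2.51516184, -1.76862967])}
push_stick [([251, 305], 0.89), ([277, 312], 0.68)]
stick_grip [([238, 306], 0.82), ([255, 310], 0.75)]
stick_foot [([249, 272], 0.97), ([239, 309], 0.62), ([296, 286], 0.6), ([214, 227], 0.2)]
ticket_
[... 346 characters left out ...]
 'joints': array([-1.31760198,  0.43449002,  0.02500987,  1.57322013, -0.01159575,
        1.13398027, -0.07508906]), 'dq': array([-1.25858503e-03, -4.96001222e-04,  3.91018240e-05,  7.80636663e-04,
       -8.36686971e-04, -8.90781027e-04, -7.83976758e-04]), 'joint_efforts': array([ 4.73199123e-05, -6.67652893e+01,  9.84045044e-01, -3.14812589e+01,
       -6.08103583e-02,  3.23855155e-02,  1.54278143e-05]), 'position': array([0.21774464, 0.58585337, 0.24374036]), 'ee_rot': array([5.56058620e-01, 3.09196519e+00, 7.10571382e-05]), 'force': array([0.61923155, 0.86928978, 1.74164448]), 'ft_torque': array([-0.03967754, -0.04900804, -0.00685027]), 'gripper_force': 0.0, 'width': 1.0007185888679127}
```

View pics/a.png

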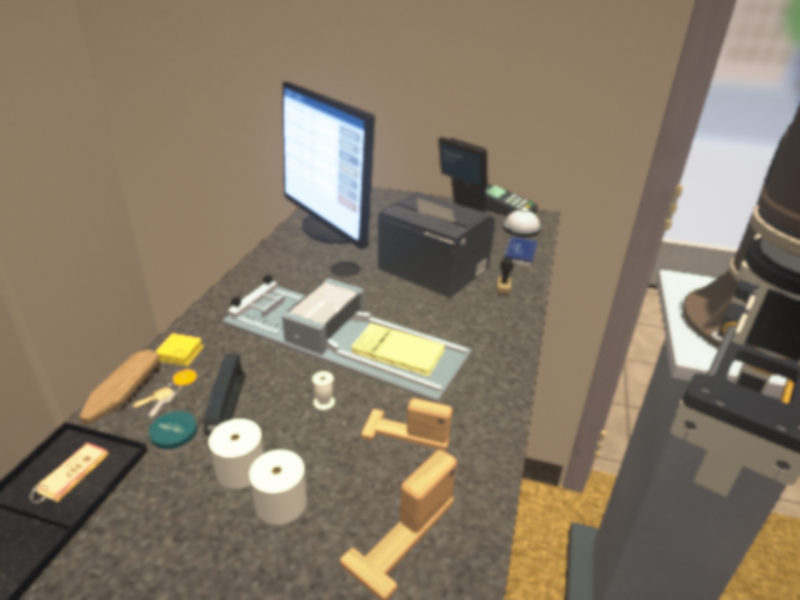

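View pics/b.png

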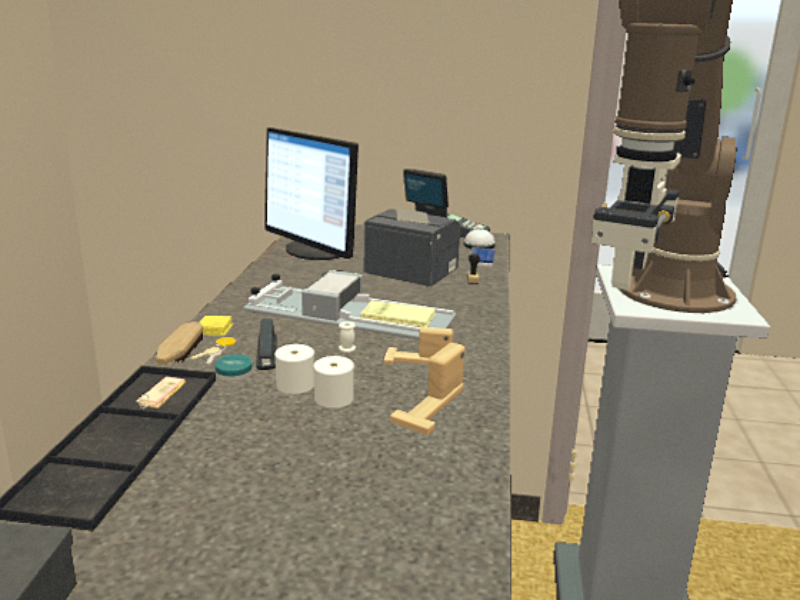

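The scene picture shows two push sticks. One has its grip at (col 428, row 420) and foot at (372, 425). The other is larger and nearer, with grip at (428, 490) and foot at (370, 575). The trimmer lies behind them, with the pad at (400, 348), the guard at (322, 315) and the gauge at (255, 295). The spool is at (322, 390), the stamp at (505, 278) and the ink pad at (521, 248). In the side picture, the sticks' grips are at (437, 342) and (446, 370).

Run:
```python
from h import *
k=.7
S=lambda c,r,z:np.round(onz("scene",r*k,c*k,z),3)
D=lambda c,r,z:np.round(onz("side",r*k,c*k,z),3)
print("small foot ends", S(379,412,.01),S(367,437,.01),"D",D(387,349,.01),D(387,361,.01))
print("small grip top corners",S(409,402,.062),S(451,405,.062),S(451,414,.062),S(410,400,.062))
print("big foot", S(345,555,.01),S(390,592,.01),"D",D(395,414,.01),D(433,427,.01),"grip top",S(405,487,.062),S(443,452,.062),S(456,460,.062))
for t,z in [("push_stick",0),("stick_grip",.04),("stick_foot",.005),("pad_center",.018),("ticket_pad",.012),("slot",.012),("roller_spot",.012),("trimmer",0),("gauge",.012),("ink_pad",0),("rubber_stamp",0),("thread_spool",0)]:
    for n in ["scene","side"]:
        if n=="scene" or 1:
            get=landmark_of(t,n)
            print(t,n,[(np.round(onz(n,r["at"][0]*420,r["at"][1]*560,z),3),round(r["conf"],2)) for r in get][:4])
print("bed corners front-right",S(440,394,.012),S(469,351,.012),S(224,322,.012),S(268,286,.012))
print("pad", S(353,345,.024),S(368,325,.024),S(443,347,.024),S(430,370,.024))
print("guard top",S(286,316,.065),S(324,281,.065),S(362,291,.065),S(324,328,.065))
```

```text
small foot ends [0.563 0.419 0.01 ] [0.564 0.468 0.01 ] D [0.572 0.426 0.01 ] [0.565 0.472 0.01 ]
small grip top corners [0.516 0.441 0.062] [0.463 0.43  0.062] [0.46  0.446 0.062] [0.516 0.437 0.062]
big foot [0.531 0.636 0.01 ] [0.473 0.66  0.01 ] D [0.526 0.637 0.01 ] [0.468 0.661 0.01 ] grip top [0.484 0.571 0.062] [0.456 0.51  0.062] [0.439 0.517 0.062]
push_stick scene [(array([0.492, 0.44 , 0.   ]), 0.79), (array([0.464, 0.557, 0.   ]), 0.63), (array([0.645, 0.418, 0.   ]), 0.27)]
push_stick side [(array([0.487, 0.43 , 0.   ]), 0.89), (array([0.458, 0.55 , 0.   ]), 0.68)]
stick_grip scene [(array([0.465, 0.542, 0.04 ]), 0.81), (array([0.491, 0.441, 0.04 ]), 0.57)]
stick_grip side [(array([0.483, 0.437, 0.04 ]), 0.82), (array([0.467, 0.527, 0.04 ]), 0.75)]
stick_foot scene [(array([0.51 , 0.653, 0.005]), 0.85), (array([0.569, 0.441, 0.005]), 0.81)]
stick_foot side [(array([0.567, 0.44 , 0.005]), 0.97), (array([0.482, 0.369, 0.005]), 0.62), (array([0.504, 0.647, 0.005]), 0.6), (array([0.728, 0.245, 0.005]), 0.2)]
pad_center scene [(array([0.581, 0.279, 0.018]), 0.95)]
pad_center
[... 682 characters left out ...]
ay([0.664, 0.271, 0.012]), 0.36)]
gauge side []
ink_pad scene [(array([0.495, 0.408, 0.   ]), 0.62)]
ink_pad side [(array([ 0.431, -0.132,  0.   ]), 0.61)]
rubber_stamp scene [(array([0.437, 0.014, 0.   ]), 0.72)]
rubber_stamp side [(array([0.435, 0.012, 0.   ]), 0.7), (array([0.665, 0.261, 0.   ]), 0.59)]
thread_spool scene [(array([0.646, 0.418, 0.   ]), 0.66)]
thread_spool side [(array([0.484, 0.359, 0.   ]), 0.26)]
bed corners front-right [0.491 0.359 0.012] [0.469 0.247 0.012] [0.876 0.3   0.012] [0.86  0.173 0.012]
pad [0.644 0.305 0.024] [0.639 0.247 0.024] [0.508 0.266 0.024] [0.514 0.326 0.024]
guard top [0.748 0.319 0.065] [0.733 0.203 0.065] [0.661 0.213 0.065] [0.68  0.33  0.065]
```

Things that could be taken for the stick, in 800x600 scene pixels:
- **Stick A:** grip at (428, 420). Its foot measures about 49 mm across.
- **Stick B:** grip at (428, 490). Its foot measures about 63 mm across.
- **Weak network hit:** (322, 400), which is the spool.

A matches the 50 mm foot and the 62 mm height, so A is the smaller one. I'll hover above it and check with the wrist camera.

```bash
cat >> h.py <<'E'
def mv(P,yaw):
    "offset/twist in jog units to TCP P with stick-x at yaw (tool x = -stick x)"
    s=observe(); A=rot(s["ee_rot"]); c,n=np.cos(yaw),np.sin(yaw)
    B=np.array([[-c,-n,0],[-n,c,0],[0,0,-1.]]).copy()
    o=A.T@(np.array(P)-s["position"])/.15; t=R.from_matrix(A.T@B).as_rotvec()/(2*np.pi)
    print("offset",np.round(o,4),"twist",np.round(t,4),"pos",np.round(s["position"],4),"yaw",np.round(np.arctan2(-A[1,0],-A[0,0]),4),"F",np.round(s["force"],2),"t",s["clock"])
E
python3 -c "
from h import *
mv([.488,.438,.20],.0)"
```

```text
offset [-2.0319 -0.296   0.2916] twist [-0.      0.     -0.0567] pos [0.2178 0.5858 0.2437] yaw -0.356 F [ 0.16  0.94 -0.44] t 2.5
```

Call:
jog_arm --plan '[{"offset":[-1,-0.15,0.15],"twist":[0,0,0],"fingers":0.2},{"offset":[-1,-0.15,0.15],"twist":[0,0,0],"fingers":0.2},{"offset":[-1,-0.15,0.15],"twist":[0,0,0],"fingers":0.2}]'

```text
clock: 2.88
position: [0.3545, 0.5095, 0.2208]
ee_rot: [0.563, 3.089, -0.002]
force: [-0.1, -0.0, -0.5]
width: 0.72
gripper_force: 0.0
```

Call:
jog_arm --plan '[{"offset":[-1,-0.15,0.15],"twist":[0,0,-0.056],"fingers":0.2},{"offset":[-1,-0.15,0.15],"twist":[0,0,-0.056],"fingers":0.2},{"offset":[-1,-0.15,0.15],"twist":[0,0,-0.056],"fingers":0.2},{"offset":[-1,-0.15,0.15],"twist":[0,0,-0.056],"fingers":0.2}]'

```text
clock: 3.38
position: [0.4861, 0.4364, 0.1981]
ee_rot: [0.015, 3.141, -0.002]
force: [-0.6, -0.4, 0.4]
width: 0.602
gripper_force: 0.0
```

Run:
```python
from h import *
mv([.488,.438,.11],0)
save("wrist","w1.png")
print(calibration("wrist"))
for t,z in [("stick_grip",.04),("stick_foot",.005),("pad_center",.018),("slot",.012)]:
    print(t,[(np.round(onz("wrist",r["at"][0]*420,r["at"][1]*560,z),4),np.round(np.array(r["at"])*[420,560]),round(r["conf"],2)) for r in landmark_of(t,"wrist")])
```

```text
offset [-0.0124  0.0116  0.5874] twist [-0.0003  0.0001 -0.0015] pos [0.4861 0.4364 0.1981] yaw -0.0094 F [-0.61 -0.43  0.36] t 3.375
{'fov_y': 59.41636990536833, 'cx': 282.2487761856255, 'cy': 207.87150169329772, 'position': array([0.40054925, 0.43787781, 0.33929857]), 'attitude': array([2.06057149, 2.04809577, 0.31678252])}
stick_grip [(array([0.4571, 0.5635, 0.04  ]), array([164., 434.]), 0.72), (array([0.4836, 0.4424, 0.04  ]), array([196., 287.]), 0.62)]
stick_foot [(array([0.5678, 0.4439, 0.005 ]), array([267., 287.]), 0.91), (array([0.4996, 0.6615, 0.005 ]), array([202., 517.]), 0.72)]
pad_center [(array([0.5741, 0.2889, 0.018 ]), array([280., 129.]), 0.67)]
slot []
```

View pics/w1.png

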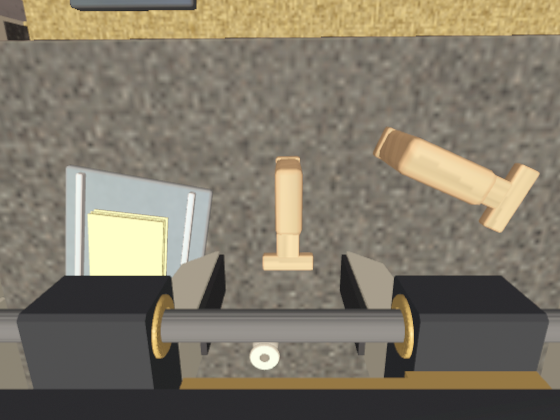

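The wrist view shows stick A between the fingers, with its grip at about (288, 195) and its foot from (263, 262) to (313, 262). The bigger stick is off to the right at (460, 180), the spool is at (264, 357), and the pad's tail edge runs from (90, 212) to (166, 219).

Run:
```python
from h import *
W=lambda c,r,z:np.round(onz("wrist",r,c,z),4)
print("foot", W(263,256,.01),W(313,256,.01),W(263,269,0.0),W(313,269,.0))
print("grip top back/front",W(288,168,.062),W(288,235,.062), "sides",W(275,200,.062),W(302,200,.062))
r=[x for x in regions_of("push_stick","wrist")]
for x in r[:3]:
    m=x["region"]; ys,xs=np.nonzero(m); print(x["conf"],xs.min(),xs.max(),ys.min(),ys.max())
print("pad tail corners",W(90,211,.024),W(166,219,.024))
print("bed tail corners",W(67,167,.012),W(211,190,.012))
mv([.486,.441,.044],0.02)
```

```text
foot [0.5529 0.4204 0.01  ] [0.553  0.4694 0.01  ] [0.5722 0.4195 0.    ] [0.5722 0.4707 0.    ]
grip top back/front [0.4548 0.4438 0.062 ] [0.5099 0.444  0.062 ] sides [0.4803 0.4337 0.062 ] [0.4803 0.4549 0.062 ]
0.94 263 313 156 269
0.55 373 538 127 230
pad tail corners [0.5018 0.2655 0.024 ] [0.5096 0.3334 0.024 ]
bed tail corners [0.4639 0.2448 0.012 ] [0.4855 0.3736 0.012 ]
offset [-0.0274  0.003   1.0333] twist [ 0.0001 -0.     -0.0034] pos [0.4819 0.4404 0.199 ] yaw -0.0016 F [0.06 0.49 0.54] t 3.675
```

Call:
jog_arm --plan '[{"offset":[-0.02,0.027,0.3],"twist":[0,0,0],"fingers":0.2},{"offset":[-0.02,0.027,0.6],"twist":[0,0,0],"fingers":0.2},{"offset":[-0.02,0.027,0.6],"twist":[0,0,0],"fingers":0.2}]'

```text
clock: 4.05
position: [0.4837, 0.4421, 0.1058]
ee_rot: [-0.004, -3.137, 0.007]
force: [-0.5, 0.7, -0.3]
width: 0.599
gripper_force: 0.0
```

Call:
jog_arm --plan '[{"offset":[0,0,0.2],"twist":[0,0,0],"fingers":0.2},{"offset":[0,0,0.4],"twist":[0,0,0],"fingers":0.2},{"offset":[0,0,0.46],"twist":[0,0,0],"fingers":0.2},{"offset":[0,0,0.46],"twist":[0,0,0],"fingers":0.2}]'

```text
clock: 4.55
position: [0.4865, 0.4439, 0.041]
ee_rot: [0.006, 3.141, 0.001]
force: [0.8, -0.8, 0.6]
width: 0.6
gripper_force: 0.0
```

Run:
```python
from h import *
save("wrist","w2.png")
mv([.485,.4445,.040],0)
```

```text
offset [0.0126 0.0025 0.01  ] twist [ 0.0002  0.0002 -0.0006] pos [0.4869 0.4441 0.0415] yaw -0.0038 F [ 0.95  0.1  -0.03] t 4.6
```

View pics/w2.png

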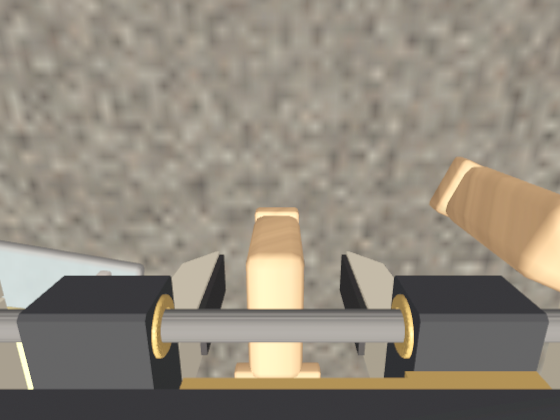

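The grip stands between the fingers, centred at col 275 where the finger centre is 283, so I'll shift about 3 mm towards -y and close.

Call:
jog_arm --plan '[{"offset":[0,-0.018,0.005],"twist":[0,0,0],"fingers":0.2},{"offset":[0,-0.018,0.005],"twist":[0,0,0],"fingers":-1},{"offset":[0,-0.018,0.005],"twist":[0,0,0],"fingers":-1},{"offset":[0,-0.018,0.005],"twist":[0,0,0],"fingers":-1},{"offset":[0,-0.018,0.005],"twist":[0,0,0],"fingers":-1},{"offset":[0,-0.018,0.005],"twist":[0,0,0],"fingers":-1},{"offset":[0,-0.018,0.005],"twist":[0,0,0],"fingers":-1}]' --newtons 35

```text
clock: 5.48
position: [0.4862, 0.4406, 0.039]
ee_rot: [-0.006, -3.142, -0.0]
force: [-0.4, -0.0, 0.5]
width: 0.241
gripper_force: 35.0
```

Run:
```python
from h import *
s=observe(); print(s["width"],s["gripper_force"]); mv([.485,.4445,.16],0)
```

```text
0.2407619463577275 34.99836087226868
offset [ 0.0084  0.026  -0.8066] twist [ 0.     -0.     -0.0006] pos [0.4862 0.4406 0.039 ] yaw -0.004 F [-0.37 -0.02  0.49] t 5.475
```

Call:
jog_arm --plan '[{"offset":[0,0,-0.3],"twist":[0,0,0],"fingers":-1},{"offset":[0,0,-0.6],"twist":[0,0,0],"fingers":-1},{"offset":[0.15,-0.3,-0.6],"twist":[0,0,0.01],"fingers":-1},{"offset":[0.4,-0.6,-0.6],"twist":[0,0,0.027],"fingers":-1},{"offset":[0.5,-0.83,-0.6],"twist":[0,0,0.027],"fingers":-1},{"offset":[0.5,-0.83,-0.6],"twist":[0,0,0.027],"fingers":-1},{"offset":[0.5,-0.83,-0.6],"twist":[0,0,0.027],"fingers":-1}]'

```text
clock: 6.35
position: [0.4112, 0.317, 0.1292]
ee_rot: [0.272, 3.129, 0.001]
force: [0.5, 0.8, -1.1]
width: 0.232
gripper_force: 35.0
```

Run:
```python
from h import *
save("wrist","w3.png")
mv([.41,.315,.06],-.166)
cv2.imwrite("pics/c3.png",cv2.resize(get_image("side")[150:300,160:360,::-1],(800,600),interpolation=cv2.INTER_CUBIC))
```

```text
offset [ 0.0061 -0.0178  0.4609] twist [ 0.0002  0.0001 -0.0011] pos [0.4113 0.3174 0.1291] yaw -0.1731 F [-0.29 -0.08 -2.05] t 6.4
```

View pics/w3.png

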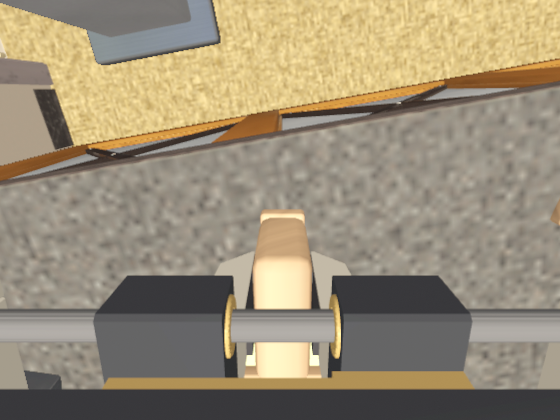

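View pics/c3.png

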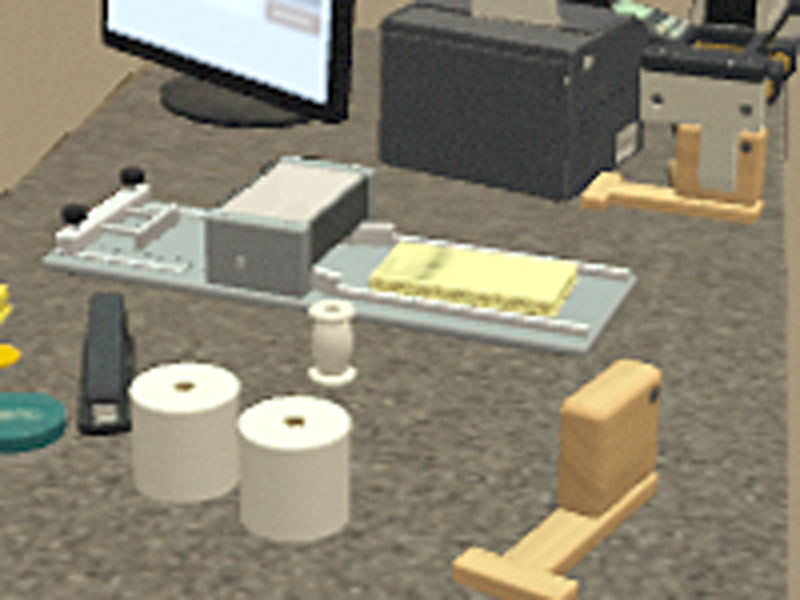

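The stick hangs level from the gripper, with its foot at crop (600, 190). In the crop, the bed's infeed corners are (585, 350) and (635, 270). The pad corners are (372, 285), (392, 243), (578, 265) and (562, 312).

Run:
```python
from h import *
C=lambda c,r,z:np.round(onz("side",150+r/4,160+c/4,z),4)
print("bed", C(585,348,.012),C(636,270,.012),C(43,262,.012))
print("fence near inner/top ends",C(587,326,.02),C(318,270,.02))
print("fence far",C(632,271,.02),C(400,238,.02))
print("pad",C(562,306,.024),C(578,265,.024),C(372,280,.024),C(392,243,.024))
print("guard top front edge",C(312,220,.065),C(372,172,.065))
get_image("scene")
for n in ["side","scene"]:
  for t,z in [("stick_foot",.095),("pad_center",.018),("slot",.012),("trimmer",0),("roller_spot",.012)]:
    print(n,t,[(np.round(onz(n,r["at"][0]*420,r["at"][1]*560,z),4),round(r["conf"],2)) for r in landmark_of(t,n)][:3])
```

```text
bed [0.489  0.3712 0.012 ] [0.4656 0.2352 0.012 ] [0.8758 0.3031 0.012 ]
fence near inner/top ends [0.4896 0.3546 0.02  ] [0.6807 0.2978 0.02  ]
fence far [0.4673 0.2567 0.02  ] [0.636  0.2287 0.02  ]
pad [0.5081 0.3349 0.024 ] [0.5045 0.2629 0.024 ] [0.6391 0.3168 0.024 ] [0.6381 0.2489 0.024 ]
guard top front edge [0.6799 0.3186 0.065 ] [0.6588 0.2182 0.065 ]
side stick_foot [(array([0.4888, 0.7867, 0.095 ]), 0.88), (array([0.4986, 0.2874, 0.095 ]), 0.73), (array([0.4133, 0.3345, 0.095 ]), 0.66)]
side pad_center [(array([0.583 , 0.2876, 0.018 ]), 0.77)]
side slot [(array([0.666 , 0.2673, 0.012 ]), 0.75)]
side trimmer [(array([0.6696, 0.242 , 0.    ]), 0.62)]
side roller_spot [(array([0.7207, 0.2544, 0.012 ]), 0.97)]
scene stick_foot [(array([0.4896, 0.7042, 0.095 ]), 0.69), (array([0.4998, 0.3052, 0.095 ]), 0.62)]
scene pad_center [(array([0.5738, 0.2863, 0.018 ]), 0.82)]
scene slot [(array([0.6727, 0.2644, 0.012 ]), 0.67)]
scene trimmer [(array([0.6736, 0.2559, 0.    ]), 0.66)]
scene roller_spot [(array([0.7185, 0.2554, 0.012 ]), 0.68)]
```

Call:
jog_arm --plan '[{"offset":[0.03,-0.01,0.15],"twist":[0,0,0],"fingers":-1},{"offset":[0.03,-0.01,0.3],"twist":[0,0,0],"fingers":-1},{"offset":[0.03,-0.01,0.4],"twist":[0,0,0],"fingers":-1},{"offset":[0.03,-0.01,0.4],"twist":[0,0,0],"fingers":-1}]'

```text
clock: 7.5
position: [0.4056, 0.3152, 0.0682]
ee_rot: [-0.272, -3.128, 0.002]
force: [-1.2, -0.2, -2.0]
width: 0.241
gripper_force: 35.0
```

Run:
```python
from h import *
mv([.41,.315,.053],-.173)
cv2.imwrite("pics/c4.png",cv2.resize(get_image("side")[180:255,240:340,::-1],(800,600),interpolation=cv2.INTER_CUBIC))
```

```text
offset [-0.0291  0.0042  0.101 ] twist [-0.0002 -0.0002 -0.0001] pos [0.4056 0.3152 0.0682] yaw -0.1737 F [-1.18 -0.2  -2.04] t 7.5
```

View pics/c4.png

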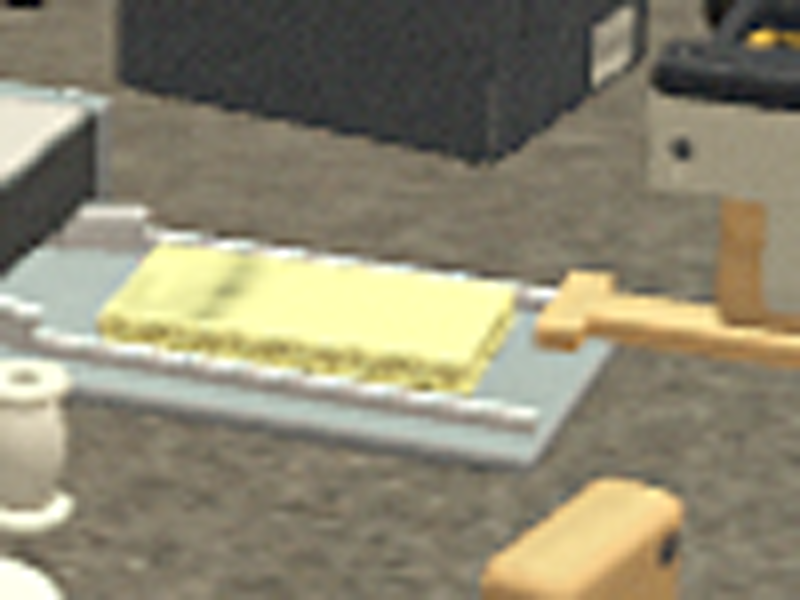

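The crop shows the foot, from (540, 320) to (570, 270), behind the pad's tail at (515, 290)–(470, 385). It stands just above the bed and between the fences.

Run:
```python
from h import *
C=lambda c,r,z:onz("side",180+r/8,240+c/8,z)
a,b=C(538,320,.039),C(570,271,.039); m=(a+b)/2
print(a,b,m,"axis off",m[1]-(.271-.175*(m[0]-.669)), np.linalg.norm(a-b), "pred",np.array([.4056,.3152])+.085*np.array([.985,-.172]))
p,q=C(470,366,.024),C(515,290,.024); print("pad tail",p,q,(p+q)/2)
```

```text
[0.49196761 0.32303592 0.039     ] [0.48511958 0.27846074 0.039     ] [0.4885436  0.30074833 0.039     ] axis off -0.0018315355078638573 0.04509813939239253 pred [0.489325 0.30058 ]
pad tail [0.5131803  0.33090858 0.024     ] [0.50485395 0.26301502 0.024     ] [0.50901712 0.2969618  0.024     ]
```

Call:
jog_arm --plan '[{"offset":[0,0,0.05],"twist":[0,0,0],"fingers":-1},{"offset":[0,0,0.102],"twist":[0,0,0],"fingers":-1},{"offset":[0,0,0.102],"twist":[0,0,0],"fingers":-1},{"offset":[0,0,0.102],"twist":[0,0,0],"fingers":-1}]'

```text
clock: 8.05
position: [0.4061, 0.3156, 0.0537]
ee_rot: [0.272, 3.13, 0.0]
force: [-0.0, 0.5, -2.3]
width: 0.238
gripper_force: 35.0
```

Call:
jog_arm --plan '[{"offset":[-0.05,0,0],"twist":[0,0,0],"fingers":-1},{"offset":[-0.1,0,0],"twist":[0,0,0],"fingers":-1},{"offset":[-0.15,0,0],"twist":[0,0,0],"fingers":-1},{"offset":[-0.2,0,0],"twist":[0,0,0],"fingers":-1},{"offset":[-0.25,0,0],"twist":[0,0,0],"fingers":-1},{"offset":[-0.3,0,0],"twist":[0,0,0],"fingers":-1},{"offset":[-0.35,0,0],"twist":[0,0,0],"fingers":-1},{"offset":[-0.35,0,0],"twist":[0,0,0],"fingers":-1}]'

```text
clock: 9.05
position: [0.4586, 0.3062, 0.0537]
ee_rot: [0.274, 3.129, 0.0]
force: [-0.1, -0.6, -1.7]
width: 0.238
gripper_force: 35.0
```

Run:
```python
from h import *
mv([.41,.315,.0525],-.173)
cv2.imwrite("pics/c5.png",cv2.resize(get_image("side")[180:255,220:320,::-1],(800,600),interpolation=cv2.INTER_CUBIC))
```

```text
offset [0.3295 0.0011 0.0078] twist [ 0.      0.0001 -0.0003] pos [0.4586 0.3062 0.0537] yaw -0.1746 F [-0.1  -0.56 -1.71] t 9.05
```

View pics/c5.png

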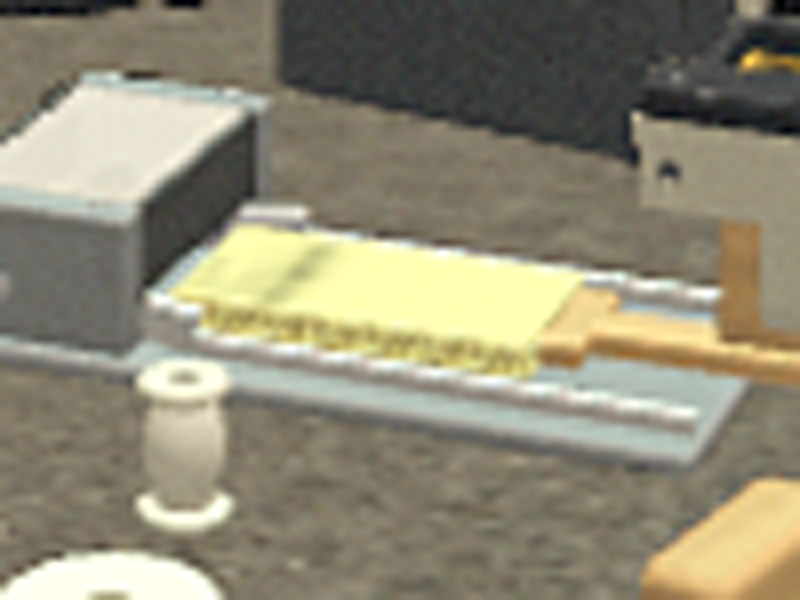

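The foot is flush on the pad's tail at (580, 290)–(540, 360), and the nose is entering the funnel at (200, 290). The pad lies straight, so I'll feed on.

Call:
jog_arm --plan '[{"offset":[-0.03,0,0.007],"twist":[0,0,0],"fingers":-1},{"offset":[-0.06,0,0.007],"twist":[0,0,0],"fingers":-1},{"offset":[-0.09,0,0.007],"twist":[0,0,0],"fingers":-1},{"offset":[-0.12,0,0.007],"twist":[0,0,0],"fingers":-1},{"offset":[-0.15,0,0.007],"twist":[0,0,0],"fingers":-1},{"offset":[-0.18,0,0.007],"twist":[0,0,0],"fingers":-1},{"offset":[-0.21,0,0.007],"twist":[0,0,0],"fingers":-1},{"offset":[-0.24,0,0.007],"twist":[0,0,0],"fingers":-1}]'

```text
clock: 10.1
position: [0.4935, 0.3003, 0.0526]
ee_rot: [0.272, 3.13, 0.0]
force: [-0.2, -0.6, -1.8]
width: 0.235
gripper_force: 35.0
```

Call:
jog_arm --plan '[{"offset":[-0.03,0,0],"twist":[0,0,0],"fingers":-1},{"offset":[-0.06,0,0],"twist":[0,0,0],"fingers":-1},{"offset":[-0.09,0,0],"twist":[0,0,0],"fingers":-1},{"offset":[-0.12,0,0],"twist":[0,0,0],"fingers":-1},{"offset":[-0.15,0,0],"twist":[0,0,0],"fingers":-1},{"offset":[-0.18,0,0],"twist":[0,0,0],"fingers":-1}]'

```text
clock: 10.85
position: [0.5202, 0.2954, 0.0526]
ee_rot: [-0.273, -3.13, 0.0]
force: [-1.2, 0.7, -0.5]
width: 0.239
gripper_force: 35.0
```

```bash
cat >> h.py <<'E'
def feel():
    ax=np.array([.985,-.173,0]); fs=[];cs=[]
    for i in range(3):
        s=observe(); fs.append(np.array(s["force"])); get_image("scene")
    s=observe(); fs.append(np.array(s["force"])); fs=np.array(fs)
    p=np.array(s["position"]); print("Fax",np.round(fs@ax,2),"mean",round((fs@ax).mean(),2),"z",np.round(fs[:,2],1),"pos",np.round(p,4),"foot from slot",round((p+.085*ax-[.669,.271,0])@ax,4),"t",s["clock"])
E
python3 -c "
from h import *
feel()"
```

```text
Fax [-1.33 -1.2  -0.68  1.33] mean -0.47 z [-0.5 -2.3 -1.4 -2.1] pos [0.5207 0.2955 0.0527] foot from slot -0.0653 t 11.0
```

Call:
jog_arm --plan '[{"offset":[-0.03,0,0],"twist":[0,0,0],"fingers":-1},{"offset":[-0.06,0,0],"twist":[0,0,0],"fingers":-1},{"offset":[-0.09,0,0],"twist":[0,0,0],"fingers":-1},{"offset":[-0.12,0,0],"twist":[0,0,0],"fingers":-1},{"offset":[-0.15,0,0],"twist":[0,0,0],"fingers":-1},{"offset":[-0.18,0,0],"twist":[0,0,0],"fingers":-1},{"offset":[-0.21,0,0],"twist":[0,0,0],"fingers":-1},{"offset":[-0.24,0,0],"twist":[0,0,0],"fingers":-1}]'

```text
clock: 12.0
position: [0.5556, 0.2892, 0.0526]
ee_rot: [-0.273, -3.13, 0.0]
force: [-3.2, 0.9, -0.1]
width: 0.239
gripper_force: 35.0
```

Call:
jog_arm --plan '[{"offset":[-0.02,0,0],"twist":[0,0,0],"fingers":-1},{"offset":[-0.04,0,0],"twist":[0,0,0],"fingers":-1},{"offset":[-0.06,0,0],"twist":[0,0,0],"fingers":-1},{"offset":[-0.08,0,0],"twist":[0,0,0],"fingers":-1},{"offset":[-0.1,0,0],"twist":[0,0,0],"fingers":-1},{"offset":[-0.12,0,0],"twist":[0,0,0],"fingers":-1}]'

```text
clock: 12.75
position: [0.5733, 0.2862, 0.0526]
ee_rot: [0.273, 3.13, -0.0]
force: [-2.8, -0.8, -0.7]
width: 0.237
gripper_force: 35.0
```

Run:
```python
from h import *
feel()
cv2.imwrite("pics/c6.png",cv2.resize(get_image("side")[170:260,160:280,::-1],(800,600),interpolation=cv2.INTER_CUBIC))
```

```text
Fax [-2.65 -0.13 -1.16 -0.16] mean -1.02 z [-0.7 -2.3 -1.7 -1.3] pos [0.5737 0.2863 0.0527] foot from slot -0.0115 t 12.9
```

View pics/c6.png

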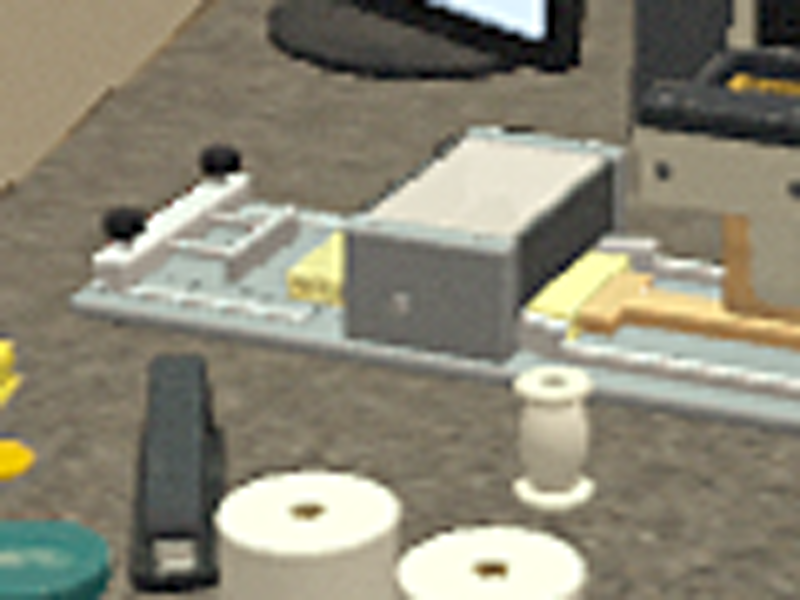

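The nose is out of the guard at (290, 270), and the plate's front edge runs from (235, 265) to (297, 212), so a gap of about 25 mm remains.

Run:
```python
from h import *
C=lambda c,r,z:onz("side",170+r*.15,160+c*.15,z)
ax=np.array([.985,-.173,0])
for n,v in [("nose near top",C(290,270,.024)),("nose near bottom",C(290,298,.012)),("plate near top",C(235,262,.027)),("plate near bottom",C(237,282,.012)),("plate far top",C(297,210,.027))]:
    print(n,np.round(v,4),"s",round((v-[.669,.271,0])@ax,4))
```

```text
nose near top [0.7886 0.2776 0.024 ] s 0.1167
nose near bottom [0.7884 0.2795 0.012 ] s 0.1162
plate near top [0.8116 0.2807 0.027 ] s 0.1387
plate near bottom [0.8155 0.2668 0.012 ] s 0.1451
plate far top [0.8034 0.2166 0.027 ] s 0.1418
```

Call:
jog_arm --plan '[{"offset":[-0.013,0,0],"twist":[0,0,0],"fingers":-1},{"offset":[-0.026,0,0],"twist":[0,0,0],"fingers":-1},{"offset":[-0.04,0,0],"twist":[0,0,0],"fingers":-1},{"offset":[-0.053,0,0],"twist":[0,0,0],"fingers":-1},{"offset":[-0.066,0,0],"twist":[0,0,0],"fingers":-1},{"offset":[-0.08,0,0],"twist":[0,0,0],"fingers":-1},{"offset":[-0.093,0,0],"twist":[0,0,0],"fingers":-1}]'

```text
clock: 13.82
position: [0.5869, 0.2839, 0.0526]
ee_rot: [-0.273, -3.13, -0.0]
force: [-2.9, 0.8, 0.5]
width: 0.24
gripper_force: 35.0
```

```bash
python3 -c "
from h import *
feel()"
```

```text
Fax [-3.04 -2.52 -1.64 -1.52] mean -2.18 z [ 0.5 -1.6 -1.4 -0.9] pos [0.5872 0.2838 0.0526] foot from slot 0.0022 t 13.975
```

Call:
jog_arm --plan '[{"offset":[-0.007,0,0],"twist":[0,0,0],"fingers":-1},{"offset":[-0.013,0,0],"twist":[0,0,0],"fingers":-1}]'

```text
clock: 14.22
position: [0.5886, 0.2836, 0.0526]
ee_rot: [-0.272, -3.13, 0.0]
force: [-3.2, 0.2, -0.3]
width: 0.238
gripper_force: 35.0
```

```bash
python3 -c "
from h import *
feel()"
```

```text
Fax [-3.16 -3.17 -2.54 -2.91] mean -2.94 z [-0.3 -1.3 -1.4 -1.1] pos [0.5887 0.2835 0.0526] foot from slot 0.0038 t 14.375
```

Call:
jog_arm --plan '[{"offset":[-0.007,0,0],"twist":[0,0,0],"fingers":-1},{"offset":[-0.013,0,0],"twist":[0,0,0],"fingers":-1}]'

```text
clock: 14.62
position: [0.5907, 0.2832, 0.0526]
ee_rot: [-0.272, -3.13, 0.0]
force: [-3.1, -0.1, -0.3]
width: 0.24
gripper_force: 35.0
```

```bash
python3 -c "
from h import *
feel()"
```

```text
Fax [-3.01 -2.37 -2.67 -2.38] mean -2.61 z [-0.3 -1.7 -1.3 -1.2] pos [0.5908 0.2831 0.0526] foot from slot 0.0059 t 14.775
```

Call:
jog_arm --plan '[{"offset":[-0.007,0,0],"twist":[0,0,0],"fingers":-1},{"offset":[-0.013,0,0],"twist":[0,0,0],"fingers":-1}]'

```text
clock: 15.02
position: [0.5925, 0.2828, 0.0526]
ee_rot: [-0.272, -3.13, 0.0]
force: [-2.7, 0.9, -1.6]
width: 0.238
gripper_force: 35.0
```

```bash
python3 -c "
from h import *
feel()"
```

```text
Fax [-2.82 -2.1  -1.16 -1.33] mean -1.85 z [-1.6 -0.6 -0.7 -1.3] pos [0.5927 0.2828 0.0526] foot from slot 0.0078 t 15.175
```

Call:
jog_arm --plan '[{"offset":[-0.007,0,0],"twist":[0,0,0],"fingers":-1},{"offset":[-0.013,0,0],"twist":[0,0,0],"fingers":-1}]'

```text
clock: 15.42
position: [0.5945, 0.2825, 0.0526]
ee_rot: [-0.272, -3.13, 0.0]
force: [-2.7, -0.3, -0.9]
width: 0.237
gripper_force: 35.0
```

```bash
python3 -c "
from h import *
feel()"
```

```text
Fax [-2.58 -1.43 -1.48 -0.46] mean -1.49 z [-0.9 -2.5 -1.2 -1.7] pos [0.5947 0.2824 0.0526] foot from slot 0.0098 t 15.575
```

Call:
jog_arm --plan '[{"offset":[-0.007,0,0],"twist":[0,0,0],"fingers":-1},{"offset":[-0.013,0,0],"twist":[0,0,0],"fingers":-1}]'

```text
clock: 15.82
position: [0.5964, 0.2821, 0.0526]
ee_rot: [-0.273, -3.13, 0.0]
force: [-2.3, -0.7, -0.8]
width: 0.238
gripper_force: 35.0
```

```bash
python3 -c "
from h import *
feel()"
```

```text
Fax [-2.18 -1.31 -1.49 -0.71] mean -1.42 z [-0.8 -2.8 -1.7 -0.8] pos [0.5966 0.2821 0.0526] foot from slot 0.0117 t 15.975
```

Call:
jog_arm --plan '[{"offset":[-0.007,0,0],"twist":[0,0,0],"fingers":-1},{"offset":[-0.013,0,0],"twist":[0,0,0],"fingers":-1}]'

```text
clock: 16.23
position: [0.5982, 0.2818, 0.0526]
ee_rot: [-0.273, -3.13, 0.0]
force: [-4.5, 0.1, -0.2]
width: 0.24
gripper_force: 35.0
```

```bash
python3 -c "
from h import *
feel()"
```

```text
Fax [-4.41 -2.16 -1.82 -1.93] mean -2.58 z [-0.2 -1.1 -1.4 -1. ] pos [0.5983 0.2818 0.0526] foot from slot 0.0135 t 16.375
```

Call:
jog_arm --plan '[{"offset":[-0.004,0,0],"twist":[0,0,0],"fingers":-1},{"offset":[-0.007,0,0],"twist":[0,0,0],"fingers":-1}]'

```text
clock: 16.62
position: [0.5988, 0.2818, 0.0526]
ee_rot: [-0.272, -3.129, 0.0]
force: [-6.0, -0.9, 1.2]
width: 0.234
gripper_force: 35.0
```

```bash
python3 -c "
from h import *
feel()"
```

```text
Fax [-5.79 -4.74 -3.79 -5.26] mean -4.9 z [1.2 0.4 1.8 0.1] pos [0.5988 0.2818 0.0526] foot from slot 0.014 t 16.775
```

Call:
jog_arm --plan '[{"offset":[-0.003,0,0],"twist":[0,0,0],"fingers":-1},{"offset":[-0.007,0,0],"twist":[0,0,0],"fingers":-1}]'

```text
clock: 17.02
position: [0.5993, 0.2818, 0.0525]
ee_rot: [-0.272, -3.128, 0.0]
force: [-7.6, 0.3, 2.1]
width: 0.236
gripper_force: 35.0
```

```bash
python3 -c "
from h import *
feel()"
```

```text
Fax [-7.5  -6.23 -5.34 -6.41] mean -6.37 z [2.1 2.6 1.8 1.5] pos [0.5994 0.2818 0.0525] foot from slot 0.0145 t 17.175
```

Call:
jog_arm --plan '[{"offset":[-0.005,0,0],"twist":[0,0,0],"fingers":-1},{"offset":[-0.005,0,0],"twist":[0,0,0],"fingers":-1}]'

```text
clock: 17.42
position: [0.5998, 0.2818, 0.0525]
ee_rot: [-0.271, -3.128, 0.0]
force: [-7.5, 0.2, 1.0]
width: 0.236
gripper_force: 35.0
```

```bash
python3 -c "
from h import *
feel()"
```

```text
Fax [-7.37 -7.14 -7.46 -8.02] mean -7.5 z [1.  2.9 2.1 1.4] pos [0.5997 0.2818 0.0525] foot from slot 0.0149 t 17.575
```

The push back is clear: about 7.5 N in total, rising by roughly 2.5 N per mm. The nose works out at about 145 mm past the slot, which agrees with where I saw the plate. I'll draw the stick back.

Call:
jog_arm --plan '[{"offset":[0.02,0,0],"twist":[0,0,0],"fingers":-1},{"offset":[0.05,0,0],"twist":[0,0,0],"fingers":-1},{"offset":[0.15,0,0],"twist":[0,0,0],"fingers":-1},{"offset":[0.35,0,0],"twist":[0,0,0],"fingers":-1},{"offset":[0.6,0,0],"twist":[0,0,0],"fingers":-1},{"offset":[0.8,0,0],"twist":[0,0,0],"fingers":-1},{"offset":[0.8,0,-0.2],"twist":[0,0,0],"fingers":-1},{"offset":[0.8,0,-0.5],"twist":[0,0,0],"fingers":-1},{"offset":[0.8,0,-0.5],"twist":[0,0,0],"fingers":-1},{"offset":[0.8,0,-0.5],"twist":[0,0,0],"fingers":-1}]'

```text
clock: 18.82
position: [0.4822, 0.3021, 0.1274]
ee_rot: [-0.272, -3.13, -0.0]
force: [-0.9, -0.3, -1.3]
width: 0.235
gripper_force: 35.0
```

Run:
```python
from h import *
get_image("side")
mv([.486,.4405,.08],0)
cv2.imwrite("pics/c7.png",cv2.resize(get_image("side")[170:245,160:260,::-1],(800,600),interpolation=cv2.INTER_CUBIC))
```

```text
offset [0.1327 0.9155 0.3113] twist [-0.0001 -0.0002 -0.0276] pos [0.482  0.3018 0.1268] yaw -0.1734 F [-0.33  0.11 -2.61] t 18.875
```

View pics/c7.png

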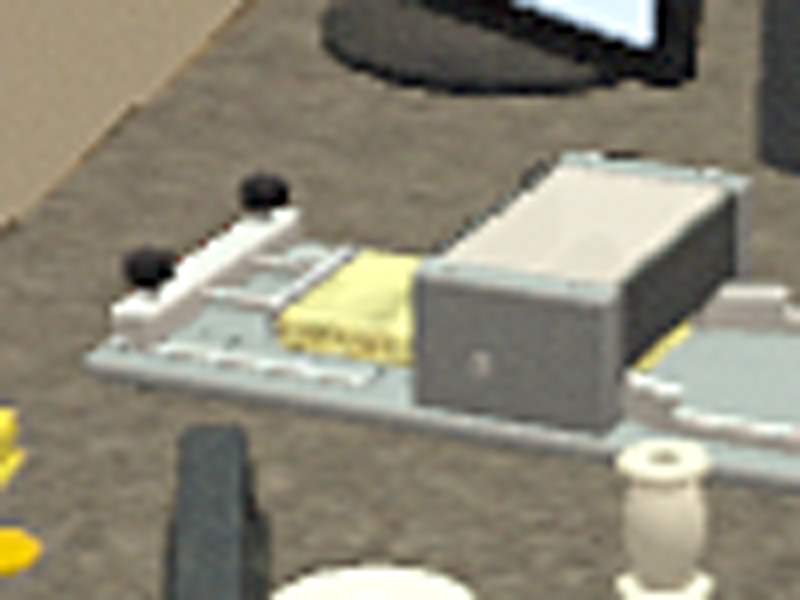

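The pad's nose at (280, 330) lies flush on the plate at (345, 255), and the stick is out. Next I'll set it down at its old place.

Call:
jog_arm --plan '[{"offset":[0.05,0.35,0],"twist":[0,0,-0.01],"fingers":-1},{"offset":[0.13,0.7,0],"twist":[0,0,-0.027],"fingers":-1},{"offset":[0.13,0.91,0],"twist":[0,0,-0.027],"fingers":-1},{"offset":[0.13,0.91,0.2],"twist":[0,0,-0.027],"fingers":-1},{"offset":[0.13,0.91,0.4],"twist":[0,0,-0.027],"fingers":-1},{"offset":[0.13,0.91,0.5],"twist":[0,0,-0.027],"fingers":-1},{"offset":[0.13,0.91,0.5],"twist":[0,0,-0.027],"fingers":-1},{"offset":[0.13,0.91,0.5],"twist":[0,0,-0.027],"fingers":-1}]'

```text
clock: 19.92
position: [0.4878, 0.4403, 0.0535]
ee_rot: [0.007, 3.141, 0.002]
force: [-0.5, -0.2, -1.9]
width: 0.237
gripper_force: 35.0
```

```bash
python3 -c "
from h import *
mv([.486,.4405,.0395],0)"
```

```text
offset [0.0121 0.0009 0.0934] twist [ 0.0002  0.0001 -0.0007] pos [0.4878 0.4403 0.0535] yaw -0.0042 F [-0.46 -0.19 -1.89] t 19.925
```

Call:
jog_arm --plan '[{"offset":[0,0,0.04],"twist":[0,0,0],"fingers":-1},{"offset":[0,0,0.07],"twist":[0,0,0],"fingers":-1},{"offset":[0,0,0.085],"twist":[0,0,0],"fingers":-1},{"offset":[0,0,0.095],"twist":[0,0,0],"fingers":-1},{"offset":[0,0,0.095],"twist":[0,0,0],"fingers":-1}]'

```text
clock: 20.55
position: [0.4872, 0.4399, 0.039]
ee_rot: [-0.006, -3.142, 0.0]
force: [-1.7, -1.7, 4.2]
width: 0.238
gripper_force: 35.0
```

```bash
python3 -c "
from h import *
feel()"
```

```text
Fax [-1.35 -1.31 -1.59 -1.36] mean -1.4 z [4.2 6.1 6.4 5.6] pos [0.4872 0.4398 0.039 ] foot from slot -0.1232 t 20.7
```

Call:
jog_arm --plan '[{"offset":[0,0,0],"twist":[0,0,0],"fingers":0.1},{"offset":[0,0,0],"twist":[0,0,0],"fingers":0.1},{"offset":[0,0,0],"twist":[0,0,0],"fingers":0.1},{"offset":[0,0,-0.2],"twist":[0,0,0],"fingers":0.1},{"offset":[0,0,-0.5],"twist":[0,0,0],"fingers":0.1},{"offset":[0,0,-0.9],"twist":[0,0,0],"fingers":0.1},{"offset":[0,0,-0.9],"twist":[0,0,0],"fingers":0.1},{"offset":[0,0,-0.9],"twist":[0,0,0],"fingers":0.1}]'

```text
clock: 21.7
position: [0.4872, 0.4398, 0.1733]
ee_rot: [0.006, 3.141, 0.0]
force: [-0.7, 0.5, -0.3]
width: 0.552
gripper_force: 0.0
```

Run:
```python
from h import *
get_image("wrist"); get_image("side"); get_image("scene")
feel()
get_image("wrist")
for n in ["wrist","side","scene"]:
  for t,z in [("stick_grip",.04),("stick_foot",.005),("push_stick",0),("pad_center",.018),("thread_spool",0),("rubber_stamp",0)]:
    print(n,t,[(np.round(onz(n,r["at"][0]*420,r["at"][1]*560,z),3),round(r["conf"],2)) for r in landmark_of(t,n)][:3])
```

```text
Fax [-0.83  0.06  0.89  0.54] mean 0.16 z [-0.3  0.8  0.4  0.5] pos [0.487  0.4396 0.1723] foot from slot -0.1235 t 22.0
wrist stick_grip [(array([0.463, 0.56 , 0.04 ]), 0.86), (array([0.491, 0.437, 0.04 ]), 0.63)]
wrist stick_foot [(array([0.506, 0.657, 0.005]), 0.61)]
wrist push_stick [(array([0.491, 0.437, 0.   ]), 0.59), (array([0.462, 0.558, 0.   ]), 0.55)]
wrist pad_center []
wrist thread_spool [(array([ 0.647,  0.416, -0.   ]), 0.76)]
wrist rubber_stamp []
side stick_grip [(array([0.483, 0.451, 0.04 ]), 0.95), (array([0.463, 0.537, 0.04 ]), 0.78)]
side stick_foot [(array([0.51 , 0.648, 0.005]), 0.76), (array([0.573, 0.426, 0.005]), 0.72), (array([0.662, 0.273, 0.005]), 0.51)]
side push_stick [(array([0.466, 0.543, 0.   ]), 0.95), (array([0.487, 0.432, 0.   ]), 0.59)]
side pad_center [(array([0.745, 0.248, 0.018]), 0.48)]
side thread_spool [(array([0.645, 0.428, 0.   ]), 0.48)]
side rubber_stamp [(array([0.452, 0.017, 0.   ]), 0.55), (array([0.734, 0.23 , 0.   ]), 0.19)]
scene stick_grip [(array([0.492, 0.439, 0.04 ]), 0.89), (array([0.467, 0.534, 0.04 ]), 0.65), (array([0.734, 0.274, 0.04 ]), 0.48)]
scene stick_foot [(array([0.512, 0.655, 0.005]), 0.68), (array([0.67 , 0.274, 0.005]), 0.54)]
scene push_stick [(array([0.489, 0.44 , 0.   ]), 0.83), (array([0.468, 0.563, 0.   ]), 0.82)]
scene pad_center [(array([0.751, 0.251, 0.018]), 0.84)]
scene thread_spool [(array([0.64 , 0.417, 0.   ]), 0.59)]
scene rubber_stamp [(array([ 0.451, -0.   ,  0.   ]), 0.75)]
```

```bash
python3 -c "
from cell import *
print(sign_off())"
```

```text
the job is handed in; nothing more can be done
None
```

I fed the pad under the guard with the smaller push stick and stopped at about 7.5 N of push-back. It stayed seated against the gauge plate, the stick is back on the counter where it first lay, I saw no sign that the spool or stamp moved (the ink pad wasn't rechecked, but the arm never went near it), and the job was handed in at about 22 s without a verdict shown.

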